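# Sort two sample pots, then hold the dock's lock open with its key

## Robot

A 6-joint arm with a two-finger parallel gripper is mounted at the origin on a cart in front of the work surface, level with it; the furniture and walls round the work are solid. World frame = base frame: x ahead of the robot, y to its left, z up, the work surface at z = 0. Lengths are in m, angles in rad, forces in N, time in s.
With the tool pointing down it reaches from about 0.4 to 0.825 m from the base axis. Payload 7 kg.
Tool frame: the origin (TCP) lies at the very end of the fingers, on their centre line; the grasp point (between the pads) lies arm.hold_point_z behind it (arm.hold_point_z is the distance from the TCP to the grasp point, in m); z points along the fingers, y is the line along which they close (so a half turn about z gives the same grasp; the last joint's range is limited). The gripper opens to 88 mm and grips with 3 to 60 N. Pads are 19 mm wide; open, the fingers measure 130 mm over their backs; the gripper's body (78 mm by 193 mm) begins 47 mm behind the grasp point.
Start: joints at [1.4, 0.359, 0.012, 0, -1.224, -0.288], TCP at [0.299, 0.605, 0.227] pointing down, gripper open.
Joint ranges: [-3.07, 3.07], [-1.43, 2.12], [-1.02, 1.25], [-3.03, 1.67], [-3.05, -0], [-3.03, 3.03]. Speed limits (rad/s): [2.39, 2.39, 3.01, 3.14, 3.14, 3.14].

## Interface

Orientations are given as [roll, pitch, yaw] about the fixed x, y, z axes, in that order (R = Rz(yaw) Ry(pitch) Rx(roll)).
In Python, from station import arm gives the robot as it stands.
- The arm moves only by the shell command python3 -m creep 'ROWS' [FORCE]. ROWS is a JSON list of rows, 1 to 20 of them, each of 5 numbers: the finger opening in m, then dx, dy, dz in m, then a turn about the tool's z in rad; each row is the pose to reach, as a shift and turn from the pose commanded when the command began, along the tool's axes at that moment; what a row does not reach only later rows make up. A row lasts 1/12 s, in which the tool goes at most 0.0417 m and 0.125 rad, less where a joint would pass 70% of its speed; a pose out of reach is approached as far as the arm can. The fingers move at their own pace and stop on an object; FORCE is the grip in N (left out, the last holds). Time passes only in rows, so rows that do not move let the fingers close. It prints the time, the measured TCP pose, the force, the opening and the grip force at its end.
- arm.get_state(): the state, without advancing time (a new reading comes with each control period).
- arm.grab_frame(name): name is "scene" or "top" or "wrist"; returns the picture (400x640x3 uint8, red, green, blue); there is no depth.
- arm.camera_params(name): a dict with "fx", "fy", "cx", "cy" (pixels), "T" (4x4, takes a point from camera to world coordinates); the wrist camera has in their place "hand_eye" (4x4, takes a point from camera to tool coordinates, whose origin is the TCP and whose axes are the flange's). Camera axes: x right, y down, z forward; pixel columns grow to the right and rows downward; lengths in m; the calibration is good to about 2 mm. A picture is of the moment at which its call begins: read the wrist's pose just before it. camera_params takes no time and is no camera call.
- arm.job_done(): hands the job in; it is judged then, once.
The state is a dict: "t": time; "q": joint angles; "qd": joint speeds; "joint_efforts": joint torques, N m; "eef_pos": TCP position; "ee_rot": TCP orientation; "force": force on the tool from outside, world axes, zero at the start; "moment": the same for the moment, N m; "width": finger opening in m; "gripper_force": force on a finger pad.
Only numpy, scipy, OpenCV 4.12 (cv2) and the standard library are available. Lean on these libraries where they do the work, as an engineer would, in place of code of your own. Each camera call takes 0.05 s, during which the arm holds its last target. There are 200 camera calls.

## Task

Sort the two sample pots into the hand-over dock: the yellow-lidded pot passed and goes in the green nest, the red-lidded pot is a reject and goes in the red nest, both standing flat on the nest floor and let go. Then take the blue key from its stand, ease it past the sticky pins (wiggle it a little if it sticks) fully home into the dock's lock, and turn it a full quarter turn clockwise (seen from above) to its stop, so that the steel bolt draws back and frees the tray. The lock springs back when let go, so finish still gripping the key and holding it turned; leave the white-lidded pot, the small ampoule and the syringe where they are.

Things in the scene. Friction and masses are not known exactly. Their poses are not given: they have to be found in the camera images.
- yellow_pot: white sample pot with a YELLOW screw lid (fixed on), 49 mm diameter over the lid, 50 mm tall, body 44 mm diameter up to 37 mm, lid from 37 to 50 mm; loose, upright, 20 to 50 g. Origin: centre of its underside, z up. Stands on the left part of the counter; which of the two pots is nearer the dock varies
- red_pot: the same pot with a RED lid, same size and origin
- green_nest: green round cup fixed in the dock, outer diameter 62 mm, inner diameter 52 mm, 18 mm tall, its floor 4 mm thick; origin: centre of its underside, so a seated pot's origin is 4 mm above it (12 mm above the counter). The green and red nests may be swapped
- red_nest: the same cup in red
- dock: fixed dark steel base 110 (x) by 250 (y) by 6 mm with an aluminium tray, yaw within 0.2 rad. Origin: centre of its underside. Nest centres at y = +85 and +5 mm in its frame, lock at y = -75 mm: a round grey post, 49 mm diameter (58 mm at its foot), with a brass plug, face 65 mm above the counter; a steel bolt runs from its foot to the tray
- keyway (a point): centre of the slot's mouth on the plug's face, 65 mm above the counter; turns with the plug; x along the slot, z up. Slot 16 (x) by 6.6 (y) mm, 32 deep, flared to 10.6 mm in y at the mouth. Sticky sprung pins jut in 3 mm from the +x end 11 mm deep and the -x end 19 mm deep; each resists with up to 10 to 16 N for a moment and yields to a slow push with 0.5 mm wiggles
- plug (a joint): turn of the lock plug, rad: 0 with the slot along the dock's x, grows clockwise seen from above, stop at 1.571 (quarter turn). A spring turns it back (0.02 N m at 0, 0.08 N m at the stop). The key has 0.12 rad of play in the slot and may twist in the fingers: grip hard (about 45 N) and turn the hand 0.1 to 0.2 rad further
- key: upright key, 50 g. Origin: centre of the shoulder's underside; x along the blade's width, z up; same both ways round. Blade 14 (x) by 5 (y) mm, round tip 27.5 mm below origin; shoulder 26x12x4 mm; blue bow 32 (x) by 10 (y) mm, 4 to 40 mm above origin: grip it across y, fingertips 6 mm or more above origin. Fully home: origin at point keyway, shoulder on the plug's face, x along the slot
- key_stand: fixed black block 60 x 50 mm, 40 mm tall, on the right part of the counter, with a loose slot (18 x 9 mm, 32 mm deep) from which the key lifts straight out; its shoulder rests on the block's top; origin: centre of its underside, x along the slot
- white_pot: bystander: white-lidded sample pot, 51 mm diameter, 74 mm tall, standing behind the two pots; origin at its underside
- ampoule: bystander: small orange-capped ampoule, 19 mm diameter, 40 mm tall, near the counter's front edge; origin at its underside
- syringe: bystander: syringe 136 mm long, 12 mm high, lying near the counter's front edge; origin at its underside
Things that resemble listed ones, but are neither listed nor needed, are in the scene too. Several things look just like the yellow_pot: the one meant starts farthest to the robot's right. There is more than one size of the red_pot; the job needs the smaller.

How it is judged:
By the outcome, as a careful person would: the job done as asked, in the order asked, and still so for the second after the job is handed in, while the arm keeps its last pose, push and grip.
It also fails if it takes over 70 s, if anything falls off the work surface, if the arm or the gripper's body presses on something with over 40 N, if the wrist force passes 120 N, or if a joint passes its speed limit or range.

## Working session

There is one attempt and no reset: what is moved stays moved. The work goes in short steps, Python scripts to look and compute and a shell command to move; the robot and the scene stay as the last step left them, time stands still between calls to the robot, and variables do not carry over. Pictures are saved under pics/ and viewed, at most 10 in all, crops included, and the job is handed in when it is done.

```bash
ls; mkdir -p pics; python3 - <<'E'
from station import arm
import cv2,numpy as np
np.set_printoptions(precision=4,suppress=True)
print(arm.hold_point_z, arm.get_state())
for n in ("scene","top"):
    im=arm.grab_frame(n); cv2.imwrite(f"pics/{n}0.png",im[:,:,::-1]); p=arm.camera_params(n); print(n,p)
print(arm.camera_params("wrist"))
E
```

```text
pics
0.0188 {'t': 0.0, 'q': array([ 1.4001,  0.3593,  0.0111, -0.0004, -1.2241, -0.2881]), 'qd': array([ 0.0005,  0.0001,  0.0012,  0.0006, -0.0011, -0.    ]), 'joint_efforts': array([  0.0017, -58.2721,  29.3047,   6.9968,   0.0071,  -0.0002]), 'eef_pos': array([0.2987, 0.6048, 0.2257]), 'ee_rot': array([ 3.14  , -0.0001, -0.4589]), 'force': array([-0.3626, -0.3703,  0.9373]), 'moment': array([-0.0028,  0.0358,  0.0177]), 'gripper_force': 0.0, 'width': 0.08723201520965078}
scene {'fx': 460.53184546873194, 'fy': 460.53184546873194, 'cx': 319.3923149593296, 'cy': 200.2366393518565, 'T': array([[ 0.8312, -0.2401,  0.5014, -0.2704],
       [-0.5559, -0.351 ,  0.7535, -0.9994],
       [-0.005 , -0.9051, -0.4252,  0.67  ],
       [ 0.    ,  0.    ,  0.    ,  1.    ]])}
top {'fx': 364.44875361900694, 'fy': 364.44875361900694, 'cx': 321.017165452424, 'cy': 205.65702509420768, 'T': array([[-0.0836, -0.967 ,  0.2408,  0.2237],
       [-0.9965,  0.0824, -0.0153,  0.0749],
       [-0.0051, -0.2412, -0.9705,  1.079 ],
       [ 0.    ,  0.    ,  0.    ,  1.    ]])}
{'fx': 359.3995060232812, 'fy': 359.3995060232812, 'cx': 315.73890352603826, 'cy': 203.60701989890202, 'hand_eye': array([[ 0.0003, -0.9669, -0.2551,  0.0673],
       [ 1.    ,  0.0002,  0.0004, -0.0003],
       [-0.0004, -0.2551,  0.9669, -0.1581],
       [ 0.    ,  0.    ,  0.    ,  1.    ]])}
```

View pics/top0.png

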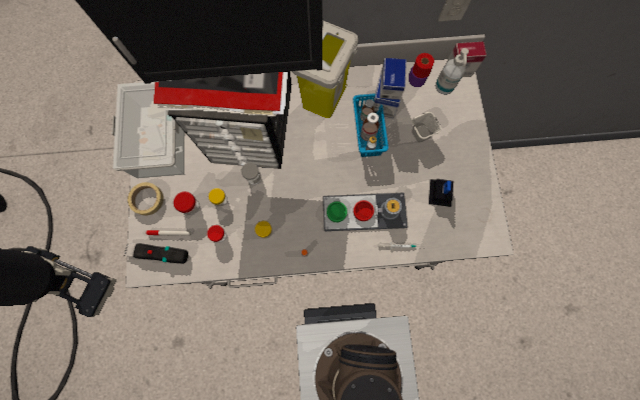

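View pics/scene0.png

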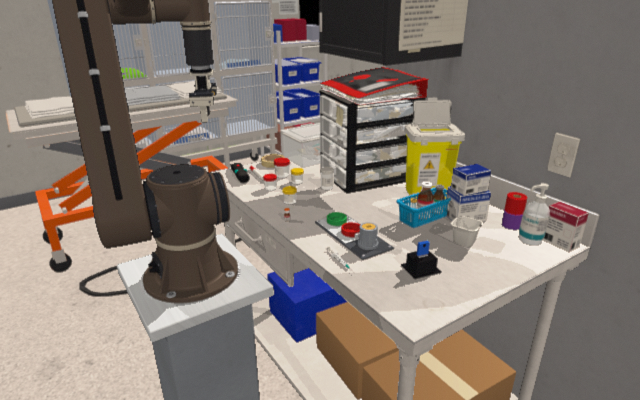

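The top view shows the following:
- **Yellow lids:** one at (217,197) and one at (263,229). The second is the farther right, so it is the one meant.
- **Red lids:** a larger one at (184,202) and a smaller one at (216,233). The smaller is the one meant.
- **Dock:** green nest at (337,211), red nest at (364,211), lock at (392,208).
- **Key:** blue, at (447,187).

In the scene view the same things are at yellow (297,173) and (289,190), and red (282,161) and (270,179).

```bash
cat > h.py <<'E'
from station import arm
import cv2,numpy as np
from scipy.spatial.transform import Rotation as R
np.set_printoptions(precision=4,suppress=True)
HSV={'yellow':[(18,130,90),(34,255,255)],'red':[(172,150,80),(180,255,255)],'red2':[(0,150,80),(6,255,255)],'green':[(60,120,50),(85,255,255)],'blue':[(100,150,60),(125,255,255)]}
def mask(im,c):
    h=cv2.cvtColor(im,cv2.COLOR_RGB2HSV); m=cv2.inRange(h,*map(np.array,HSV[c]))
    return m|cv2.inRange(h,*map(np.array,HSV['red2'])) if c=='red' else m
def blobs(im,c,amin=20):
    n,l,s,ce=cv2.connectedComponentsWithStats(mask(im,c)); return [(ce[i].round(1),s[i]) for i in range(1,n) if s[i,4]>=amin]
def tool():
    s=arm.get_state(); T=np.eye(4); T[:3,:3]=R.from_euler('xyz',s['ee_rot']).as_matrix(); T[:3,3]=s['eef_pos']; return T
def cam(n):
    p=arm.camera_params(n); return p, (tool()@p['hand_eye'] if n=='wrist' else p['T'])
def ray(p,T,uv):
    d=T[:3,:3]@np.array([(uv[0]-p['cx'])/p['fx'],(uv[1]-p['cy'])/p['fy'],1]); return T[:3,3],d/np.linalg.norm(d)
def plane(r,z): o,d=r; return o+d*(z-o[2])/d[2]
def tri(rs):
    A=sum(np.eye(3)-np.outer(d,d) for o,d in rs); b=sum((np.eye(3)-np.outer(d,d))@o for o,d in rs); x=np.linalg.solve(A,b)
    return x,[np.linalg.norm(np.cross(x-o,d)).round(4) for o,d in rs]
def tolocal(dw): return tool()[:3,:3].T@dw
E
python3 - <<'E'
from h import *
for n,z in (("top",1),("scene",1)):
    im=cv2.imread(f"pics/{n}0.png")[:,:,::-1].copy(); p,T=cam(n)
    for c,zz in (('yellow',.045),('red',.045),('green',.026),('blue',.06)):
        for ce,s in blobs(im,c,15): 
            if s[4]<700: print(n,c,ce,s,plane(ray(p,T,ce),zz))
a=cv2.imread("pics/top0.png")[150:270,130:330]; cv2.imwrite("pics/crop1.png",cv2.resize(a,None,fx=4,fy=4,interpolation=cv2.INTER_CUBIC))
E
```

```text
top yellow [330.6  47.8] [323  35  21  30 404] [ 1.0086 -0.0172  0.045 ]
top yellow [347.1  67. ] [345  62   5  10  18] [ 0.9327 -0.0638  0.045 ]
top yellow [372.2 139.3] [369 136   7   7  33] [ 0.6755 -0.1149  0.045 ]
top yellow [216.4 195.7] [209 188  16  16 207] [0.5366 0.3634 0.045 ]
top yellow [392.7 205.5] [387 200  12  12 111] [ 0.463 -0.15   0.045]
top yellow [262.9 228.7] [255 221  17  17 223] [0.4263 0.2312 0.045 ]
top red [473.5  48. ] [458  42  28  14 244] [ 0.967  -0.4823  0.045 ]
top red [423.6  62.5] [415  53  19  25 248] [ 0.9276 -0.3119  0.045 ]
top red [183.8 201.5] [174 192  21  21 335] [0.527  0.4592 0.045 ]
top red [363.3 210.4] [354 201  20  20 322] [ 0.4556 -0.0629  0.045 ]
top red [215.3 232.9] [207 225  17  17 216] [0.4257 0.3682 0.045 ]
top red [152. 232.] [146 230  12   5  55] [0.4437 0.55   0.045 ]
top red [149.2 251.5] [147 250   5   4  18] [0.388  0.5563 0.045 ]
top green [336.4 211.4] [327 202  20  20 319] [0.4636 0.0143 0.026 ]
top blue [394.8  71.3] [385  58  20  28 462] [ 0.8938 -0.2107  0.06  ]
top blue [378.2  91.5] [377  85   3  13  20] [ 0.8273 -
[... 1313 characters left out ...]
.9 228.9] [342 223  18  14 199] [ 0.4319 -0.0982  0.045 ]
scene green [336.1 218.5] [327 213  20  13 204] [0.4584 0.005  0.026 ]
scene blue [276.9  30.6] [273  24   9  18  75] [3.1555 5.2367 0.06  ]
scene blue [299.6  72.9] [283  62  37  22 488] [1.5869 2.053  0.06  ]
scene blue [275.9  72.7] [275  65   2  17  18] [1.4443 2.1652 0.06  ]
scene blue [277.5 108.3] [277 100   2  18  26] [0.9135 1.1852 0.06  ]
scene blue [473.1 168.4] [457 164  31  10 131] [ 1.0614 -0.0078  0.06  ]
scene blue [461.2 174.9] [458 173   7   5  18] [ 0.9765 -0.0258  0.06  ]
scene blue [482.6 174.4] [476 172  14   5  33] [ 1.042  -0.0651  0.06  ]
scene blue [422.7 248. ] [417 241  12  15 138] [ 0.507  -0.3047  0.06  ]
```

View pics/crop1.png

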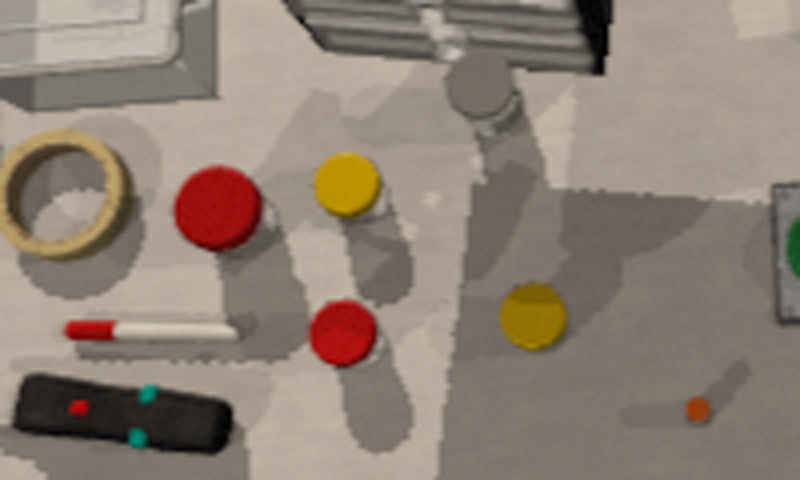

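The crop confirms the choice: the yellow pot meant is at crop (533,316), the farther right of two. The small red pot is at crop (343,333), and the larger one is at (218,208). Next I move over the pots for wrist views.

```bash
python3 -m creep '[[0.088,0.08,0.07,0,0.35],[0.088,0.16,0.14,0,0.7],[0.088,0.25,0.215,0,1.11],[0.088,0.25,0.215,0,1.11],[0.088,0.25,0.215,0,1.11],[0.088,0.25,0.215,0,1.11],[0.088,0.25,0.215,0,1.11],[0.088,0.25,0.215,0,1.11],[0.088,0.25,0.215,0,1.11],[0.088,0.25,0.215,0,1.11],[0.088,0.25,0.215,0,1.11],[0.088,0.25,0.215,0,1.11],[0.088,0.25,0.215,0,1.11]]' 20
cat > look.py <<'E'
import sys
from h import *
tag=sys.argv[1]; T0=tool(); im=arm.grab_frame("wrist"); cv2.imwrite(f"pics/w{tag}.png",im[:,:,::-1]); np.save(f"pics/w{tag}.npy",T0)
p=arm.camera_params("wrist"); T=T0@p['hand_eye']; s=arm.get_state(); print(s['t'],s['eef_pos'],s['ee_rot'],s['q'])
for c,z in (('yellow',.05),('red',.05),('green',.026),('blue',.08)):
    for ce,st in blobs(im,c,150): print(c,ce,st,plane(ray(p,T,ce),z))
E
python3 look.py a
```

```text
t: 1.18
eef_pos: [0.4275, 0.3026, 0.2263]
ee_rot: [3.141, -0.0, -1.565]
force: [0.8, -0.1, -0.4]
width: 0.0877
gripper_force: 0.0
1.2333 [0.4275 0.3026 0.2263] [ 3.1413 -0.0004 -1.5653] [ 0.9909  0.1096 -0.3185  0.     -1.1432 -0.9854]
yellow [211.4 233.7] [185 219  48  40 885] [0.5288 0.3542 0.05  ]
yellow [580.7 334. ] [522 328 114  13 787] [0.1435 0.4648 0.05  ]
red [317.3 246.7] [ 296  225   45   42 1491] [0.4245 0.3673 0.05  ]
red [225.  323.5] [ 194  301   60   42 2046] [0.5213 0.4543 0.05  ]
```

```bash
python3 -m creep '[[0.088,0.035,0,0,0],[0.088,0.07,0,0,0],[0.088,0.07,0,0,0],[0.088,0.07,0,0,0]]'; python3 look.py b
python3 - <<'E'
import cv2; a=cv2.imread('pics/wb.png'); cv2.imwrite('pics/wb2.png',a); h=cv2.cvtColor(a,cv2.COLOR_BGR2HSV); print(h[140:240:10,316])
E
```

```text
t: 1.57
eef_pos: [0.4278, 0.2312, 0.2267]
ee_rot: [-3.141, 0.0, -1.568]
force: [0.3, 0.8, 0.5]
width: 0.0877
gripper_force: 0.0
1.6167 [0.428  0.232  0.2268] [-3.1411  0.0005 -1.5677] [ 0.9017  0.0443 -0.3898  0.0001 -1.136  -0.8987]
yellow [312.1 185.5] [ 294  160   42   47 1232] [0.4303 0.234  0.05  ]
yellow [218.9 312.4] [200 300  37  27 733] [0.5278 0.37   0.05  ]
yellow [581.3 334.1] [522 327 118  14 962] [0.1433 0.3948 0.05  ]
red [317.8 313.7] [ 297  300   43   31 1102] [0.4242 0.3712 0.05  ]
[[ 16  26 149]
 [ 17  26 135]
 [ 22 127 150]
 [ 23 132 162]
 [ 22 133 163]
 [ 22 139 163]
 [ 22 138 164]
 [ 17  25 143]
 [ 16  26 145]
 [ 17  29 142]]
```

View pics/wb.png

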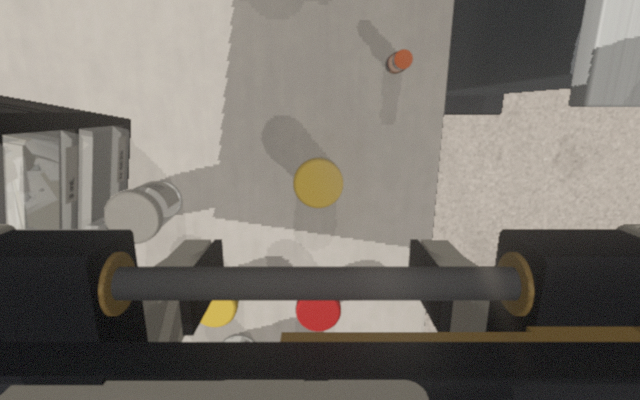

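The wrist view shows the wanted yellow lid at (318,182) under the open hand, and the small red one at (318,310), partly behind the gripper frame. I'll triangulate yellow from views a and b, and check red against the fixed cameras.

```bash
sed -i "s/(18,130,90)/(18,90,70)/" h.py; python3 - <<'E'
from h import *
p=arm.camera_params("wrist"); out={'yellow':[],'red':[]}
for tag in 'ab':
    im=cv2.imread(f"pics/w{tag}.png")[:,:,::-1].copy(); T=np.load(f"pics/w{tag}.npy")@p['hand_eye']
    for c in out:
        cs,_=cv2.findContours(mask(im,c),0,2)
        for k in cs:
            if cv2.contourArea(k)<600: continue
            (u,v),r=cv2.minEnclosingCircle(k); x=plane(ray(p,T,(u,v)),.05)
            print(tag,c,round(u,1),round(v,1),round(r,1),x,'diam',2*r/p['fx']*np.linalg.norm(x-T[:3,3])*1.0)
            if np.linalg.norm(x[:2]-[.427,.232 if c=='yellow' else .37])<.03: out[c].append(ray(p,T,(u,v)))
pt,Tt=cam('top')
print('yellow',tri(out['yellow'])); print('red',tri([out['red'][0],ray(pt,Tt,(215.3,232.9))]),tri(out['red']))
E
```

```text
a yellow 460.5 334.5 178.6 [0.2714 0.4662 0.05  ] diam 0.4327640535501795
a yellow 515.5 283.5 32.4 [0.2216 0.4062 0.05  ] diam 0.0771730082997713
a yellow 116.0 283.5 32.5 [0.6299 0.4086 0.05  ] diam 0.07740122206098753
a yellow 208.6 240.0 24.6 [0.5321 0.3608 0.05  ] diam 0.051055251802966904
a yellow 318.2 105.5 26.8 [0.4248 0.2319 0.05  ] diam 0.04988667241339026
a red 223.5 326.5 30.4 [0.5231 0.4579 0.05  ] diam 0.06999968234304624
a red 317.6 246.5 22.7 [0.4243 0.367  0.05  ] diam 0.045411941087025405
b yellow 460.0 334.0 179.1 [0.2726 0.395  0.05  ] diam 0.4340342094279446
b yellow 218.0 311.5 21.7 [0.5287 0.3689 0.05  ] diam 0.04901758881183965
b yellow 517.5 283.5 32.4 [0.22   0.3358 0.05  ] diam 0.07743994475458597
b yellow 116.0 283.5 32.5 [0.6309 0.337  0.05  ] diam 0.07753838884431405
b yellow 317.7 182.7 24.9 [0.425  0.2313 0.05  ] diam 0.04730297653236728
b red 317.9 309.5 21.6 [0.4242 0.3662 0.05  ] diam 0.04707084684101801
yellow (array([0.4249, 0.2319, 0.0468]), [np.float64(0.0001), np.float64(0.0001)])
red (array([0.4243, 0.3661, 0.0522]), [np.float64(0.0), np.float64(0.0)]) (array([0.4242, 0.3686, 0.0461]), [np.float64(0.0), np.float64(0.0)])
```

```bash
python3 -m creep '[[0.088,0.001,0.003,0.04,0],[0.088,0.001,0.003,0.08,0],[0.088,0.001,0.003,0.12,0],[0.088,0.001,0.003,0.16,0],[0.088,0.001,0.003,0.19,0],[0.088,0.001,0.003,0.202,0],[0.088,0.001,0.003,0.202,0],[0.04,0.001,0.003,0.202,0],[0.04,0.001,0.003,0.202,0],[0.04,0.001,0.003,0.202,0],[0.04,0.001,0.003,0.202,0],[0.04,0.001,0.003,0.202,0],[0.04,0.001,0.003,0.202,0]]' 15
```

```text
t: 2.7
eef_pos: [0.4253, 0.2311, 0.0253]
ee_rot: [-3.141, 0.001, -1.569]
force: [-0.1, 0.1, 0.1]
width: 0.0536
gripper_force: 0.0
```

```bash
python3 -m creep '[[0.04,0,0,0,0],[0.04,0,0,0,0],[0.04,0,0,0,0],[0.04,0,0,0,0],[0.04,0,0,-0.04,0],[0.04,0,0,-0.08,0],[0.04,0.03,0,-0.11,0],[0.04,0.06,0,-0.14,0],[0.04,0.09,0,-0.17,0],[0.04,0.12,0,-0.2,0],[0.04,0.15,0,-0.2,0],[0.04,0.15,0,-0.2,0],[0.04,0.15,0,-0.2,0],[0.04,0.15,0,-0.2,0]]' 15; python3 look.py c
python3 -m creep '[[0.04,0.04,0,0,0],[0.04,0.08,0,0,0],[0.04,0.12,0,0,0],[0.04,0.12,0,0,0],[0.04,0.12,0,0,0],[0.04,0.12,0,0,0]]'; python3 look.py d
```

```text
t: 3.87
eef_pos: [0.4251, 0.0805, 0.2243]
ee_rot: [3.141, 0.0, -1.57]
force: [0.8, 1.1, -0.7]
width: 0.0476
gripper_force: 15.0
3.9167 [0.4251 0.0809 0.2241] [ 3.1409 -0.0003 -1.5689] [ 0.647  -0.0519 -0.4918 -0.0002 -1.1316 -0.6451]
yellow [316.  247.1] [ 260  220  114   48 3966] [0.4238 0.1449 0.05  ]
yellow [197.9 285.2] [189 252  23  64 717] [0.5439 0.1864 0.05  ]
yellow [433.3 284.5] [420 252  23  64 723] [0.3044 0.1854 0.05  ]
yellow [377.9 327.6] [ 181  299  418   44 7284] [0.3585 0.2353 0.05  ]
t: 4.42
eef_pos: [0.4257, -0.0389, 0.224]
ee_rot: [3.14, -0.0, -1.569]
force: [0.5, -0.0, 0.3]
width: 0.0478
gripper_force: 15.0
4.4667 [ 0.4257 -0.0384  0.2241] [ 3.1407 -0.0002 -1.5679] [ 0.3752 -0.0619 -0.501  -0.0001 -1.1327 -0.3723]
yellow [277.   60.9] [ 256   39   43   45 1425] [ 0.4582 -0.1467  0.05  ]
yellow [ 30.2 105.4] [ 15  93  31  26 573] [ 0.679  -0.1092  0.05  ]
yellow [315.7 247.1] [ 260  220  113   48 3961] [0.4244 0.0253 0.05  ]
yellow [197.8 285.5] [189 252  23  64 698] [0.5441 0.0671 0.05  ]
yellow [433.4 284.8] [421 252  22  64 722] [0.3047 0.066  0.05  ]
yellow [377.9 327.6] [ 181  300  419   43 7318] [0.3589 0.1156 0.05  ]
red [282.2 149.6] [272 128  26  44 488] [ 0.4554 -0.0704  0.05  ]
```

View pics/wd.png

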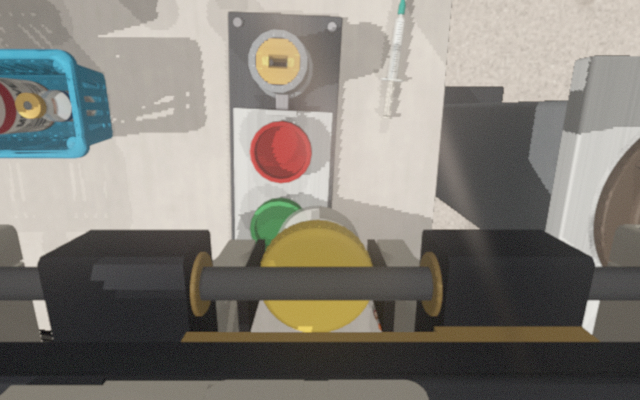

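The view shows:
- The yellow pot held at (316,270).
- The dock ahead, with the brass plug and its slot at (278,62), the red nest at (281,151) and the green nest at (277,222), partly hidden.

I'll fit the rims over both views.

```bash
cat > dock.py <<'E'
from h import *
HSV['red']=[(165,90,50),(180,255,255)]; HSV['red2']=[(0,110,50),(6,255,255)]; HSV['green']=[(55,90,40),(88,255,255)]
p=arm.camera_params("wrist")
import sys
for tag in sys.argv[1]:
    im=cv2.imread(f"pics/w{tag}.png")[:,:,::-1].copy(); T=np.load(f"pics/w{tag}.npy")@p['hand_eye']
    for c,z in (('green',.026),('red',.026),('yellow',.065)):
        m=mask(im,c); m[215:]=0 if c!='green' or tag=='d' else m[215:]
        for k in cv2.findContours(cv2.morphologyEx(m,cv2.MORPH_CLOSE,np.ones((5,5))),0,1)[0]:
            if cv2.contourArea(k)<500: continue
            k=cv2.convexHull(k)
            if len(k)<5: continue
            P=np.array([plane(ray(p,T,q[0]),z)[:2] for q in k],np.float32)
            (x,y),r=cv2.minEnclosingCircle(P); e=cv2.fitEllipse(k); 
            print(tag,c,'px',np.round(e[0],1),np.round(e[1],1),'world',round(x,4),round(y,4),'diam',round(2*r,4),plane(ray(p,T,e[0]),z)[:2])
E
python3 dock.py cd
```

```text
c green px [274.3 111. ] [58.1 63.3] world 0.4632 0.0152 diam 0.0591 [0.464  0.0148]
c red px [276.9  18.7] [66.  74.2] world 0.4593 -0.0644 diam 0.0611 [ 0.4594 -0.0659]
d red px [280.4 151.6] [59.9 61.3] world 0.4595 -0.0654 diam 0.0605 [ 0.4594 -0.0659]
d yellow px [ 29.9 105.3] [25.3 31.7] world 0.6675 -0.1091 diam 0.0254 [ 0.6677 -0.1091]
d yellow px [277.2  61. ] [43.4 47. ] world 0.4566 -0.1445 diam 0.0368 [ 0.4566 -0.1448]
```

Green is at (0.463,0.0145), red at (0.460,-0.0655) and the lock at (0.4565,-0.145). The 80 mm spacings fit the text, and dock yaw is about -0.043. Placing yellow in green.

```bash
python3 -m creep '[[0.04,-0.03,-0.02,0,0.04],[0.04,-0.053,-0.038,0,0.04],[0.04,-0.053,-0.038,0.03,0.04],[0.04,-0.053,-0.038,0.07,0.04],[0.04,-0.053,-0.038,0.11,0.04],[0.04,-0.053,-0.038,0.14,0.04],[0.04,-0.053,-0.038,0.16,0.04],[0.04,-0.053,-0.038,0.16,0.04]]'
python3 -m creep '[[0.04,0,0,0.01,0],[0.04,0,0,0.02,0],[0.04,0,0,0.025,0],[0.04,0,0,0.025,0]]'
```

```text
t: 5.13
eef_pos: [0.4606, 0.0144, 0.0605]
ee_rot: [3.134, -0.003, -1.607]
force: [-1.1, 0.3, -0.8]
width: 0.0476
gripper_force: 15.0
t: 5.47
eef_pos: [0.4635, 0.0147, 0.0396]
ee_rot: [3.141, -0.0, -1.607]
force: [-0.1, -0.3, -0.3]
width: 0.0474
gripper_force: 15.0
```

```bash
python3 -m creep '[[0.04,0,0,0.001,0],[0.04,0,0,0.002,0],[0.04,0,0,0.0025,0],[0.04,0,0,0.0025,0]]'
python3 -m creep '[[0.07,0,0,0,0],[0.07,0,0,0,0],[0.07,0,0,0,0],[0.07,0,0,0,0],[0.07,0,0,0,0],[0.07,0,0,-0.03,0],[0.07,0,0,-0.06,0],[0.088,0,0,-0.1,0],[0.088,-0.03,0,-0.14,0],[0.088,-0.07,0.01,-0.16,0],[0.088,-0.11,0.02,-0.16,0],[0.088,-0.15,0.02,-0.16,0],[0.088,-0.19,0.02,-0.16,0],[0.088,-0.23,0.02,-0.16,0],[0.088,-0.23,0.02,-0.16,0],[0.088,-0.23,0.02,-0.16,0],[0.088,-0.23,0.02,-0.16,0]]' 15; python3 look.py e
python3 - <<'E'
from h import *
im=arm.grab_frame('top'); cv2.imwrite('pics/top1.png',im[:,:,::-1]); p,T=cam('top')
for c in('yellow','red'):
  for ce,s in blobs(im,c,150): print(c,ce,s,plane(ray(p,T,ce),.06))
E
```

```text
t: 5.8
eef_pos: [0.4637, 0.0139, 0.0375]
ee_rot: [-3.141, 0.0, -1.609]
force: [0.1, 0.3, 0.1]
width: 0.0474
gripper_force: 15.0
t: 7.22
eef_pos: [0.4517, 0.2443, 0.1966]
ee_rot: [3.141, -0.001, -1.608]
force: [-0.3, 0.5, 0.7]
width: 0.0878
gripper_force: 0.0
7.2667 [0.4518 0.2436 0.1967] [ 3.1408 -0.0008 -1.6087] [ 0.8774  0.1156 -0.3828 -0.0001 -1.0735 -0.9152]
yellow [110.2 282.4] [ 98 252  36  64 870] [0.6448 0.3254 0.05  ]
yellow [521.2 284.1] [499 252  36  64 849] [0.2625 0.3414 0.05  ]
yellow [234.  315.4] [ 209  299   51   38 1597] [0.5331 0.3641 0.05  ]
yellow [492.4 335.4] [ 281  326  359   16 3455] [0.2846 0.3953 0.05  ]
red [347.7 315.4] [ 324  300   48   32 1348] [0.4246 0.3682 0.05  ]
yellow [330.4  47.9] [322  34  22  32 448] [ 0.9969 -0.0152  0.06  ]
yellow [319.8  95.6] [ 297   60   54   58 1163] [0.8289 0.0331 0.06  ]
yellow [336.7 208.9] [329 201  17  17 232] [0.4632 0.0147 0.06  ]
red [473.5  48. ] [458  42  28  14 240] [ 0.9562 -0.4742  0.06  ]
red [422.8  65.3] [413  53  21  25 363] [ 0.9075 -0.3022  0.06  ]
red [222.3  97.1] [ 154   72  129   39 2035] [0.85   0.3362 0.06  ]
red [363.2 210.5] [354 201  20  20 321] [ 0.452  -0.0606  0.06  ]
red [214.  232.8] [207 225  15  17 178] [0.4233 0.3676 0.06  ]
```

Yellow is seated in green, at (0.463,0.0147). Now the red pot.

```bash
python3 -m creep '[[0.088,-0.04,0.01,0,0],[0.088,-0.08,0.02,0,0],[0.088,-0.122,0.032,0,0],[0.088,-0.122,0.032,0.03,0],[0.088,-0.122,0.032,0.07,0],[0.088,-0.122,0.032,0.11,0],[0.088,-0.122,0.032,0.15,0],[0.088,-0.122,0.032,0.172,0],[0.088,-0.122,0.032,0.172,0],[0.088,-0.122,0.032,0.172,0]]'
python3 -m creep '[[0.04,0,0,0,0],[0.04,0,0,0,0],[0.04,0,0,0,0],[0.04,0,0,0,0],[0.04,0,0,0,0],[0.04,0,0,0,0],[0.04,0,0,0,0],[0.04,0,0,0,0],[0.04,0,0,0,0],[0.04,0,0,0,0],[0.04,0,0,0,0],[0.04,0,0,0,0]]'
```

```text
t: 8.15
eef_pos: [0.4251, 0.366, 0.0247]
ee_rot: [3.141, -0.002, -1.61]
force: [-0.2, 0.2, 0.8]
width: 0.0875
gripper_force: 0.0
t: 9.15
eef_pos: [0.425, 0.3677, 0.0254]
ee_rot: [-3.141, 0.0, -1.609]
force: [-1.7, -0.8, 5.6]
width: 0.0475
gripper_force: 15.0
```

```bash
python3 -m creep '[[0.04,0,0,-0.04,0],[0.04,0,0,-0.08,0],[0.04,0.03,0,-0.11,0],[0.04,0.07,-0.01,-0.12,0],[0.04,0.11,-0.013,-0.12,0],[0.04,0.15,-0.018,-0.12,0],[0.04,0.19,-0.022,-0.12,0],[0.04,0.23,-0.027,-0.12,0],[0.04,0.27,-0.032,-0.12,0],[0.04,0.31,-0.037,-0.12,0],[0.04,0.35,-0.042,-0.12,0],[0.04,0.39,-0.046,-0.12,0],[0.04,0.431,-0.051,-0.12,0],[0.04,0.431,-0.051,-0.12,0],[0.04,0.431,-0.051,-0.12,0],[0.04,0.431,-0.051,-0.12,0],[0.04,0.431,-0.051,-0.12,0],[0.04,0.431,-0.051,-0.12,0]]'
python3 look.py f; python3 dock.py f
```

```text
t: 10.65
eef_pos: [0.4595, -0.064, 0.145]
ee_rot: [-3.142, 0.0, -1.607]
force: [0.2, 0.8, -0.8]
width: 0.0476
gripper_force: 15.0
10.7 [ 0.4596 -0.0639  0.1451] [-3.1415  0.0001 -1.6065] [ 0.2879  0.0823 -0.5534 -0.     -0.935  -0.3236]
yellow [315.   86.4] [ 287   58   57   58 2407] [ 0.4561 -0.1462  0.05  ]
yellow [  6.8 158. ] [  0 142  18  32 426] [ 0.6749 -0.1059  0.05  ]
yellow [197.8 285.6] [189 252  23  64 708] [ 0.5522 -0.0025  0.05  ]
yellow [433.7 286.1] [420 252  23  64 675] [0.3695 0.0044 0.05  ]
yellow [412.5 335.2] [ 181  326  418   16 4694] [0.3845 0.0475 0.05  ]
red [284.1 190.2] [278 164  22  54 202] [ 0.481  -0.0757  0.05  ]
red [310.3 194.5] [287 174  46  37 524] [ 0.4622 -0.0719  0.05  ]
red [311.8 249.3] [ 261  222  107   44 2844] [ 0.4628 -0.0294  0.05  ]
red [315.9 313.4] [ 265  300  103   32 2339] [0.4616 0.025  0.05  ]
f red px [314.2 194.2] [73.9 75.7] world 0.4595 -0.0661 diam 0.0606 [ 0.4597 -0.0663]
f yellow px [314.8  86.7] [57.8 60.7] world 0.4562 -0.1448 diam 0.0368 [ 0.4562 -0.1452]
```

```bash
python3 -m creep '[[0.04,0.0015,0,0.03,0],[0.04,0.0015,0,0.06,0],[0.04,0.0015,0,0.08,0],[0.04,0.0015,0,0.095,0],[0.04,0.0015,0,0.105,0],[0.04,0.0015,0,0.107,0],[0.04,0.0015,0,0.108,0],[0.04,0.0015,0,0.108,0],[0.04,0.0015,0,0.108,0]]'
python3 -m creep '[[0.07,0,0,0,0],[0.07,0,0,0,0],[0.07,0,0,0,0],[0.07,0,0,0,0],[0.07,0,0,0,0],[0.07,0,0,-0.03,0],[0.07,0,0,-0.07,0],[0.07,0,0,-0.11,0],[0.07,0.03,0,-0.15,-0.1],[0.07,0.06,0,-0.17,-0.2],[0.07,0.09,0,-0.17,-0.3],[0.07,0.13,0,-0.17,-0.4],[0.07,0.13,0,-0.17,-0.5],[0.07,0.13,0,-0.17,-0.5],[0.07,0.13,0,-0.17,-0.5]]'; python3 look.py g
python3 - <<'E'
from h import *
im=arm.grab_frame('top'); cv2.imwrite('pics/top2.png',im[:,:,::-1]); p,T=cam('top')
for c in('yellow','red','blue'):
  for ce,s in blobs(im,c,50): print(c,ce,s,plane(ray(p,T,ce),.06 if c!='blue' else .08))
E
```

```text
t: 11.45
eef_pos: [0.4598, -0.0658, 0.0373]
ee_rot: [-3.141, 0.0, -1.607]
force: [0.2, 0.8, -0.1]
width: 0.0475
gripper_force: 15.0
t: 12.7
eef_pos: [0.4541, -0.1968, 0.2068]
ee_rot: [3.141, 0.0, -1.114]
force: [1.0, 0.4, -0.6]
width: 0.0703
gripper_force: 0.0
12.75 [ 0.4543 -0.1963  0.2069] [ 3.1414  0.0003 -1.1126] [-0.0099  0.0748 -0.4044 -0.0002 -1.0919  0.4682]
yellow [ 42.3 178.8] [ 28 167  30  25 536] [ 0.6749 -0.0961  0.05  ]
yellow [286.9 240.2] [ 267  221   41   39 1231] [ 0.4551 -0.1395  0.05  ]
yellow [149.5 283.9] [138 252  31  64 881] [ 0.5548 -0.0406  0.05  ]
yellow [481.4 285.3] [463 253  32  64 994] [ 0.2672 -0.1805  0.05  ]
yellow [475.  335.1] [ 238  326  402   16 3831] [ 0.2429 -0.1311  0.05  ]
red [250.4 313.9] [ 225  301   56   31 1219] [ 0.4547 -0.0536  0.05  ]
yellow [330.4  47.9] [322  34  22  32 448] [ 0.9969 -0.0152  0.06  ]
yellow [344.9  77.5] [340  60  11  36 113] [ 0.8855 -0.0511  0.06  ]
yellow [312.7  93. ] [297  76  39  37 696] [0.8398 0.0544 0.06  ]
yellow [146.8 199.5] [128 183  35  32 380] [0.5378 0.5608 0.06  ]
yellow [216.1 195.9] [208 188  17  17 229] [0.5315 0.3601 0.06  ]
yellow [332.5 209.6] [329 202   8  16  99] [0.4621 0.027  0.06  ]
yellow [341.9 208. ] [339 202   7  14  66] [ 0.4645 -0.0004  0.06  ]
red [473.5  47.9] [458  42  28  14 241] [ 0.9566 -0.4743  0.06  ]
red [422.7  65.4] [413  53  21  25 361] [ 0.9072 -0.3019  0.06  ]
red [219.1  97.5] [ 154   72  129   39 2232] [0.8495 0.3462 0.06  ]
red [184.  201.8] [174 192  21  21 350] [0.5217 0.4531 0.06  ]
red [152. 232.] [146 230  12   5  55] [0.4405 0.5431 0.06  ]
blue [394.8  71.3] [385  59  20  27 459] [ 0.8806 -0.2051  0.08  ]
```

View pics/wg.png

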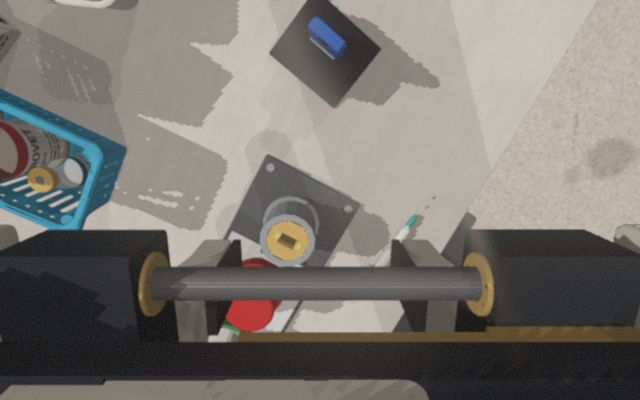

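The view shows the key's blue bow at (326,36) on the black stand, the brass slot at (288,240), and the red pot seated at (250,300). I'll go closer for a second look at the key.

```bash
python3 -m creep '[[0.07,0.04,0,0,0],[0.07,0.07,0,0,0],[0.07,0.07,0,0,0],[0.07,0.07,0,0,0],[0.07,0.07,0,0,0]]'; python3 look.py h >/dev/null
python3 -m creep '[[0.07,0.04,0,0,0],[0.07,0.05,0,0,0],[0.07,0.05,0,0,0],[0.07,0.05,0,0,0],[0.07,0.05,0,0,0]]'; python3 look.py i >/dev/null
cat > key.py <<'E'
from h import *
import sys
HSV['blue']=[(105,120,50),(125,255,255)]
HSV['dark']=[(0,0,0),(180,90,80)]
p=arm.camera_params("wrist"); rs=[]
for tag in sys.argv[1]:
    im=cv2.imread(f"pics/w{tag}.png")[:,:,::-1].copy(); T=np.load(f"pics/w{tag}.npy")@p['hand_eye']
    h=cv2.cvtColor(im,cv2.COLOR_RGB2HSV); m=mask(im,'blue'); m[220:]=0
    k=max(cv2.findContours(m,0,1)[0],key=cv2.contourArea); P0=np.median(h[m>0],axis=0)
    # brighter top face of the bow
    V=h[:,:,2]; vs=V[m>0].astype(float); t,_=cv2.threshold(V[m>0].reshape(-1,1),0,255,cv2.THRESH_OTSU); mt=((m>0)&(V>t)).astype(np.uint8)
    kt=max(cv2.findContours(mt,0,1)[0],key=cv2.contourArea)
    for nm,kk in(('all',k),('top',kt)):
        r=cv2.minAreaRect(kk); W=np.array([plane(ray(p,T,q),.080)[:2] for q in cv2.boxPoints(r)])
        e=W[1]-W[0],W[2]-W[1]; e=max(e,key=np.linalg.norm)
        print(tag,nm,np.round(r[0],1),np.round(r[1],1),'world',W.mean(0),'sides',np.linalg.norm(W[1]-W[0]),np.linalg.norm(W[2]-W[1]),'ang',np.degrees(np.arctan2(e[1],e[0])),'V',t,P0)
    rs.append(ray(p,T,r[0]))
if len(rs)>1: print(tri(rs))
E
python3 key.py ghi
python3 - <<'E'
import cv2
a=cv2.imread('pics/wh.png')[40:190,220:420]; cv2.imwrite('pics/crop2.png',cv2.resize(a,None,fx=4,fy=4,interpolation=2))
E
```

```text
t: 13.22
eef_pos: [0.4855, -0.2582, 0.2066]
ee_rot: [3.141, 0.001, -1.109]
force: [0.2, -0.7, 0.2]
width: 0.07
gripper_force: 0.0
t: 13.68
eef_pos: [0.5075, -0.3029, 0.2072]
ee_rot: [-3.142, 0.0, -1.108]
force: [-0.4, 0.4, 1.0]
width: 0.0699
gripper_force: 0.0
g all [327.5  34. ] [43.2 16.2] world [ 0.4987 -0.3086] sides 0.01120738534117777 0.030218166815423227 ang 161.6876032512543 V 140.0 [110. 139. 166.]
g top [326.   33.5] [40.1 13.1] world [ 0.4999 -0.3084] sides 0.009023493759000344 0.028165108475046437 ang 166.43026512399723 V 140.0 [110. 139. 166.]Traceback (most recent call last):
  File "key.py", line 9, in <module>
    k=max(cv2.findContours(m,0,1)[0],key=cv2.contourArea); P0=np.median(h[m>0],axis=0)
ValueError: max() iterable argument is empty
```

View pics/crop2.png

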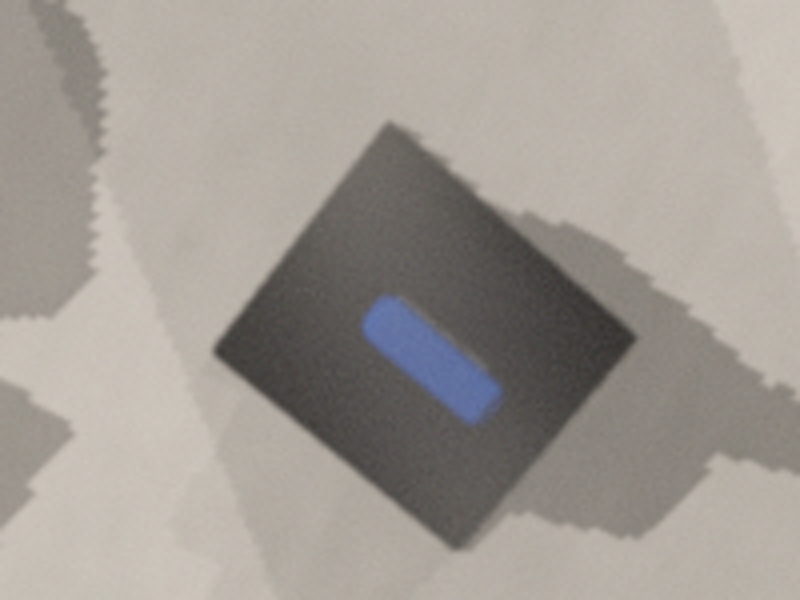

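The enlarged crop shows only the bow's top face, at crop (432,360) or image (328,130), centred on the stand. The mask missed it because its saturation is low in shade, so I'll loosen the mask.

```bash
sed -i "s/(105,120,50)/(105,70,50)/" key.py; python3 key.py hi; python3 - <<'E'
from h import *
p=arm.camera_params("wrist")
for tag in 'hi':
    im=cv2.imread(f"pics/w{tag}.png"); T=np.load(f"pics/w{tag}.npy")@p['hand_eye']; g=cv2.cvtColor(im,cv2.COLOR_BGR2GRAY)
    m=(g<100).astype(np.uint8); m[215:]=0; m=cv2.morphologyEx(m,cv2.MORPH_OPEN,np.ones((5,5)))
    for k in cv2.findContours(m,0,1)[0]:
        if 2000<cv2.contourArea(k)<12000:
            r=cv2.minAreaRect(k);W=np.array([plane(ray(p,T,q),.04)[:2] for q in cv2.boxPoints(r)]);e=W[1]-W[0],W[2]-W[1]
            print(tag,np.round(r[0]),W.mean(0),[(np.linalg.norm(a).round(4),np.degrees(np.arctan2(a[1],a[0])).round(1)) for a in e])
E
```

```text
h all [326.9 129.3] [38.5 12.3] world [ 0.5001 -0.3087] sides 0.009316604613300689 0.029719232711871955 ang 167.2413665668968 V 150.0 [113.  99. 160.]
h top [326.5 129.1] [36.4 10.9] world [ 0.5006 -0.3088] sides 0.00828370308163338 0.02807233412005721 ang 166.15207679354893 V 150.0 [113.  99. 160.]
i all [326.  189.2] [41.  16.3] world [ 0.5013 -0.3106] sides 0.013217045699841718 0.03357716399075625 ang 166.43352460220547 V 137.0 [111. 127. 159.]
i top [325.3 190.5] [37.6 11.4] world [ 0.5014 -0.3094] sides 0.009265108282973595 0.030893770505345034 ang 167.83977021457565 V 137.0 [111. 127. 159.]
(array([ 0.5006, -0.3085,  0.0745]), [np.float64(0.0002), np.float64(0.0002)])
h [ 52. 179.] [ 0.7018 -0.1531] [(np.float64(0.0691), np.float64(-115.6)), (np.float64(0.1333), np.float64(155.2))]
h [326. 125.] [ 0.5001 -0.3096] [(np.float64(0.0614), np.float64(-105.0)), (np.float64(0.0695), np.float64(168.3))]
i [325. 175.] [ 0.5023 -0.314 ] [(np.float64(0.061), np.float64(-103.2)), (np.float64(0.0704), np.float64(168.1))]
```

The key is at (0.5007,-0.309). Its top stands at about 0.075–0.08, which fits the text's 0.080, and its yaw is about -0.229. Moving over it.

```bash
python3 -m creep '[[0.05,0.0025,0.009,0,-0.12],[0.05,0.0025,0.009,0,-0.24],[0.05,0.0025,0.009,0.02,-0.36],[0.05,0.0025,0.009,0.04,-0.48],[0.05,0.0025,0.009,0.06,-0.6],[0.05,0.0025,0.009,0.08,-0.72],[0.05,0.0025,0.009,0.09,-0.84],[0.05,0.0025,0.009,0.09,-0.88],[0.05,0.0025,0.009,0.09,-0.88],[0.05,0.0025,0.009,0.09,-0.88],[0.05,0.0025,0.009,0.09,-0.88]]' 20; python3 look.py j|head -1; python3 key.py j
```

```text
t: 14.65
eef_pos: [0.5014, -0.3099, 0.1179]
ee_rot: [3.142, -0.001, -0.23]
force: [-0.0, 0.7, 0.6]
width: 0.0502
gripper_force: 0.0
14.7 [ 0.5014 -0.31    0.1179] [ 3.1416 -0.0014 -0.2299] [-0.2224  0.311  -0.3257  0.0001 -0.9327  1.5632]
j all [315.  206.5] [25. 18.] world [ 0.5151 -0.3123] sides 0.010084122066220403 0.014645197586750137 ang 167.16510788345008 V 135.0 [110. 157. 149.]
j top [315. 207.] [24. 16.] world [ 0.5149 -0.3122] sides 0.008970169701928937 0.01406952173854203 ang 167.12463517263657 V 135.0 [110. 157. 149.]
```

```bash
python3 -m creep '[[0.05,-0.001,0,0.03,0],[0.05,-0.001,0,0.055,0],[0.05,-0.001,0,0.067,0],[0.05,-0.001,0,0.069,0],[0.05,-0.001,0,0.069,0],[0.0,-0.001,0,0.069,0],[0.0,-0.001,0,0.069,0],[0.0,-0.001,0,0.069,0],[0.0,-0.001,0,0.069,0],[0.0,-0.001,0,0.069,0],[0.0,-0.001,0,0.069,0],[0.0,-0.001,0,0.069,0],[0.0,-0.001,0,0.069,0],[0.0,-0.001,0,0.069,0]]' 45
```

```text
t: 15.87
eef_pos: [0.5001, -0.31, 0.0483]
ee_rot: [3.142, -0.0, -0.229]
force: [-0.9, 0.1, 2.6]
width: 0.0098
gripper_force: 45.0
```

The key is gripped (opening 9.8 mm). Lifting it to hover just short of the lock, so that key and slot show in one picture.

```bash
python3 -m creep '[[0,0,0,-0.02,0],[0,0,0,-0.05,0],[0,0,0,-0.08,0],[0,-0.02,-0.03,-0.08,-0.04],[0,-0.045,-0.06,-0.08,-0.08],[0,-0.07,-0.09,-0.08,-0.12],[0,-0.1,-0.12,-0.08,-0.16],[0,-0.119,-0.144,-0.08,-0.186],[0,-0.119,-0.144,-0.08,-0.186],[0,-0.119,-0.144,-0.08,-0.186],[0,-0.119,-0.144,-0.08,-0.186],[0,-0.119,-0.144,-0.08,-0.186],[0,-0.119,-0.144,-0.07,-0.186],[0,-0.119,-0.144,-0.07,-0.186]]'; python3 look.py k|head -1
python3 - <<'E'
import cv2
a=cv2.imread('pics/wk.png')[110:270,210:420]; cv2.imwrite('pics/crop3.png',cv2.resize(a,None,fx=3.7,fy=3.7,interpolation=2))
E
```

```text
t: 17.03
eef_pos: [0.4162, -0.1435, 0.1166]
ee_rot: [3.142, 0.002, -0.045]
force: [-0.7, -0.1, -1.5]
width: 0.0098
gripper_force: 45.0
17.0833 [ 0.4163 -0.1436  0.1172] [ 3.1413  0.0024 -0.0447] [ 0.1185  0.0779 -0.6354 -0.0002 -0.86    1.4077]
```

View pics/crop3.png

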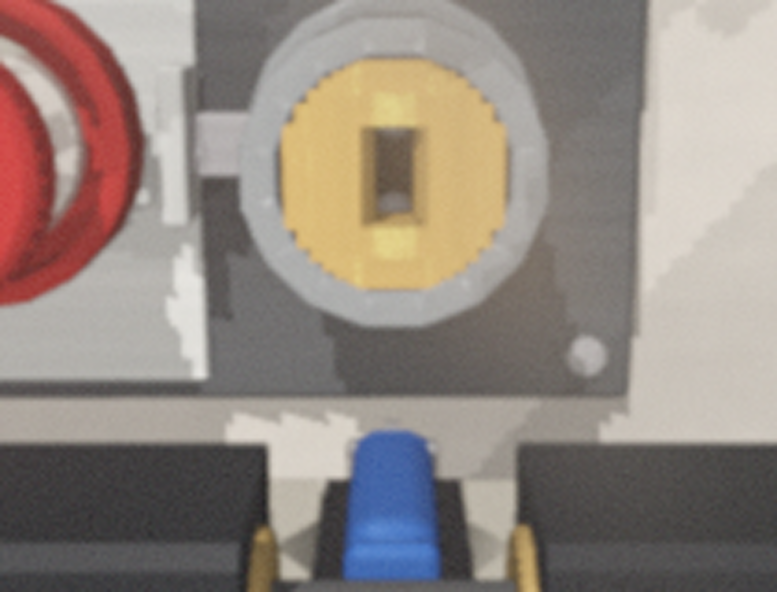

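The crop shows the slot at crop (394,176), image (316.5,157.6), parallel to the tool's x. The bow's front end is centred at crop column 393, with its edges at rows 432 (bottom) and 545 (top). I'll compute the offset along x.

```bash
python3 - <<'E'
from h import *
p=arm.camera_params("wrist"); H=p['hand_eye']; T0=np.load("pics/wk.npy"); T=T0@H
f=lambda x,y:(210+(x+.5)/3.7-.5,110+(y+.5)/3.7-.5)
for y,z in((432,.0043),(545,-.0317)): print('key front in tool',plane(ray(p,H,f(393,y)),z))
for q in((394,128),(394,176),(394,224),(395,172)):
    w=plane(ray(p,T,f(*q)),.065); print('slot/plug',q,w,'tool',np.linalg.inv(T0)@np.append(w,1))
E
python3 dock.py k
cat > sc.py <<'E'
from h import *
im=arm.grab_frame('scene'); import sys; cv2.imwrite(f'pics/s{sys.argv[1]}.png',im[:,:,::-1])
E
python3 sc.py k; python3 - <<'E'
from h import *
p,T=cam('scene'); im=cv2.imread('pics/sk.png')[:,:,::-1].copy()
for n in('blue','yellow'):
  for ce,s in blobs(im,n,30):
    x=plane(ray(p,T,ce),.065 if n=='yellow' else .13)
    if abs(x[0]-.43)<.1 and abs(x[1]+.15)<.1: print(n,ce,s,x)
E
```

```text
key front in tool [ 0.0134 -0.0006  0.0043]
key front in tool [ 0.0132 -0.0006 -0.0317]
slot/plug (394, 128) [ 0.4637 -0.1453  0.065 ] tool [ 0.0477 -0.0004  0.0515  1.    ]
slot/plug (394, 176) [ 0.4563 -0.1449  0.065 ] tool [ 0.0402 -0.0004  0.0516  1.    ]
slot/plug (394, 224) [ 0.4486 -0.1446  0.065 ] tool [ 0.0325 -0.0004  0.0516  1.    ]
slot/plug (395, 172) [ 0.4569 -0.1451  0.065 ] tool [ 0.0408 -0.0002  0.0515  1.    ]
k green px [ 86.6 147.9] [83.8 92.5] world 0.4638 0.0104 diam 0.0629 [0.4645 0.0126]
k red px [194.6 150.7] [ 90.4 106.9] world 0.4582 -0.0609 diam 0.0748 [ 0.4593 -0.0613]
k yellow px [315.8 156.6] [62.8 62.8] world 0.4562 -0.1449 diam 0.0375 [ 0.4566 -0.1448]
k yellow px [ 52.5 155.4] [78.4 93. ] world 0.4641 0.0087 diam 0.0525 [0.4642 0.0085]
blue [353.1 208.1] [352 202   3  13  36] [ 0.413 -0.134  0.13 ]
yellow [368.3 226. ] [362 223  14   7  68] [ 0.4614 -0.1423  0.065 ]
```

```bash
python3 - <<'E'
from h import *
HSV['blue']=[(105,70,40),(125,255,255)]
p=arm.camera_params("wrist"); H=p['hand_eye']
for tag,zb,zt in(('j',.044,.080),('k',None,None),('h',.044,.08),('i',.044,.08)):
    im=cv2.imread(f"pics/w{tag}.png")[:,:,::-1].copy(); T0=np.load(f"pics/w{tag}.npy"); m=mask(im,'blue'); m[:,:280]=0; m[:,360:]=0; m[285:]=0
    V=cv2.cvtColor(im,cv2.COLOR_RGB2HSV)
    ys,xs=np.nonzero(m); print(tag,'rows',ys.min(),ys.max(),'cols',xs.min(),xs.max())
    if tag in'jk':
        for r in range(ys.min()-14,286,1): print(r,V[r,316],im[r,316],end='; ')
        print()
    if tag=='j':
        for z in(.044,.08): w=plane(ray(p,T0@H,(315,ys.min()-.5)),z); print(z,np.linalg.inv(T0)@np.append(w,1))
    if tag in 'hi':
        yaw=-.229; ax=np.array([np.cos(yaw),np.sin(yaw)]); P=np.array([plane(ray(p,T0@H,(x,y)),.08)[:2] for x,y in zip(xs,ys)])
        s=(P-[.5001,-.31])@ax; t=(P-[.5001,-.31])@[-ax[1],ax[0]]; print('along',s.min(),s.max(),'across',t.min(),t.max())
        i=s.argmax();j=s.argmin();print(xs[i],ys[i],xs[j],ys[j])
E
```

```text
j rows 194 256 cols 306 325
180 [150   4  60] [60 59 60]; 181 [ 0  9 58] [58 56 56]; 182 [160  25  61] [61 55 59]; 183 [ 0 12 64] [64 61 61]; 184 [12 22 57] [57 54 52]; 185 [30  9 57] [57 57 55]; 186 [10 14 55] [55 53 52]; 187 [ 0 13 59] [59 56 56]; 188 [158  18  58] [58 54 57]; 189 [165   9  55] [55 53 54]; 190 [173  19  54] [54 50 51]; 191 [165  20  51] [51 47 49]; 192 [128  20  50] [47 46 50]; 193 [127  38  60] [53 51 60]; 194 [113 113  97] [54 64 97]; 195 [110 141 136] [ 61  85 136]; 196 [111 153 142] [ 57  83 142]; 197 [110 149 144] [ 60  87 144]; 198 [110 157 141] [ 54  82 141]; 199 [110 147 146] [ 62  89 146]; 200 [110 153 148] [ 59  89 148]; 201 [110 157 146] [ 56  86 146]; 202 [110 158 145] [ 55  85 145]; 203 [110 154 149] [ 59  88 149]; 204 [110 161 146] [ 54  84 146]; 205 [110 161 149] [ 55  87 149]; 206 [110 157 161] [ 62  95 161]; 207 [110 157 175] [ 67 104 175]; 208 [109 154 180] [ 71 110 180]; 209 [110 161 177] [ 65 103 177]; 210 [109 159 175] [ 66 105 175]; 211 [109 162 180] [ 66 107 180]; 212 [109 161 177] [ 65 105 177]; 213 [110 163 171] [ 62 100 171]; 214 [109 163 
[... 4406 characters left out ...]
1] [111 110 110]; 274 [  0   2 117] [117 116 116]; 275 [ 60   2 119] [118 119 118]; 276 [  0   2 123] [123 122 122]; 277 [165   4 126] [126 124 125]; 278 [ 15   4 121] [121 120 119]; 279 [  0   4 123] [123 121 121]; 280 [  0   6 125] [125 122 122]; 281 [  0   2 121] [121 120 120]; 282 [  0   2 117] [117 116 116]; 283 [  0   7 117] [117 114 114]; 284 [150   2 114] [114 113 114]; 285 [150   2 120] [120 119 120]; 
h rows 114 145 cols 311 344
along -0.014247424896873218 0.015555193354433386 across -0.002820343471569535 0.006650578175389022
313 116 344 139
i rows 171 206 cols 310 343
along -0.014617932632961489 0.019109666177178998 across -0.006358825711913756 0.006968867496333147
312 174 342 202
```

Evidence from views h, j and k puts the key's centre at tool x of about -0.5 mm, give or take 1. The round tip gives a lead-in, so I'll move 41 mm forward and dip gently, watching the forces.

```bash
python3 -m creep '[[0,0.02,0,0,0],[0,0.04,0,0,0],[0,0.041,0,0,0],[0,0.041,0,0,0],[0,0.041,0,0,0],[0,0.041,0,0.005,0],[0,0.041,0,0.01,0],[0,0.041,0,0.013,0],[0,0.041,0,0.015,0],[0,0.041,0,0.017,0],[0,0.041,0,0.019,0],[0,0.041,0,0.021,0],[0,0.041,0,0.021,0]]' 45; python3 -c "
from h import *; s=arm.get_state(); print(s['eef_pos'],s['force'],s['moment'])"
```

```text
t: 18.22
eef_pos: [0.4575, -0.1445, 0.0967]
ee_rot: [3.142, 0.001, -0.043]
force: [-0.6, 0.3, -0.6]
width: 0.01
gripper_force: 45.0
[ 0.4575 -0.1445  0.0967] [-0.6021  0.3008 -0.6218] [-0.037  -0.0117  0.0007]
```

```bash
python3 -m creep '[[0,0,0,0.002,0],[0,0,0,0.004,0],[0,0,0,0.0055,0],[0,0.0005,0,0.0065,0],[0,-0.0005,0,0.0075,0],[0,0.0005,0,0.0085,0],[0,-0.0005,0,0.0095,0],[0,0,0,0.0095,0],[0,0,0,0.0095,0]]'; python3 -c "
from h import *; s=arm.get_state(); print(s['eef_pos'],s['force'],s['moment'])"
```

```text
t: 18.97
eef_pos: [0.4576, -0.1448, 0.088]
ee_rot: [3.141, 0.0, -0.043]
force: [-3.1, -1.1, 7.0]
width: 0.0099
gripper_force: 45.0
[ 0.4576 -0.1448  0.088 ] [-3.1495 -1.1023  6.9564] [-0.3539  1.1328 -0.0243]
```

```bash
python3 -m creep '[[0,0.0005,0,0.0005,0],[0,-0.0005,0,0.001,0],[0,0.0005,0,0.0015,0],[0,-0.0005,0,0.002,0],[0,0.0005,0,0.0025,0],[0,-0.0005,0,0.003,0],[0,0.0005,0,0.0035,0],[0,-0.0005,0,0.004,0],[0,0,0,0.0045,0],[0,0,0,0.0045,0]]'; python3 -c "
from h import *; s=arm.get_state(); print(s['eef_pos'],s['force'],s['moment'])"
```

```text
t: 19.8
eef_pos: [0.4576, -0.1448, 0.0834]
ee_rot: [3.141, 0.0, -0.043]
force: [-2.2, -1.5, 5.2]
width: 0.0103
gripper_force: 45.0
[ 0.4576 -0.1448  0.0834] [-2.1653 -1.4639  5.1755] [-0.5744  0.784   0.0312]
```

```bash
python3 -m creep '[[0,0.0005,0,0.0005,0],[0,-0.0005,0,0.001,0],[0,0.0005,0,0.0015,0],[0,-0.0005,0,0.002,0],[0,0.0005,0,0.0025,0],[0,-0.0005,0,0.003,0],[0,0.0005,0,0.0035,0],[0,-0.0005,0,0.004,0],[0,0.0005,0,0.0045,0],[0,-0.0005,0,0.005,0],[0,0.0005,0,0.0055,0],[0,0,0,0.006,0],[0,0,0,0.006,0]]'; python3 -c "
from h import *; s=arm.get_state(); print(s['eef_pos'],s['force'],s['moment'])"
```

```text
t: 20.88
eef_pos: [0.4577, -0.1448, 0.0775]
ee_rot: [3.141, -0.0, -0.043]
force: [-1.6, -1.9, 6.5]
width: 0.0096
gripper_force: 45.0
[ 0.4577 -0.1448  0.0775] [-1.5973 -1.9204  6.5244] [-0.4133  0.9065  0.015 ]
```

```bash
python3 -m creep '[[0,0.0005,0,0.0005,0],[0,-0.0005,0,0.001,0],[0,0.0005,0,0.0015,0],[0,-0.0005,0,0.002,0],[0,0.0005,0,0.0025,0],[0,-0.0005,0,0.003,0],[0,0.0005,0,0.0035,0],[0,0,0,0.004,0],[0,0,0,0.0043,0],[0,0,0,0.0043,0]]'; python3 -c "
from h import *; s=arm.get_state(); print(s['eef_pos'],s['force'],s['moment'])"
```

```text
t: 21.72
eef_pos: [0.4577, -0.1448, 0.0732]
ee_rot: [3.141, -0.0, -0.043]
force: [-2.5, -1.1, 6.6]
width: 0.0096
gripper_force: 45.0
[ 0.4577 -0.1448  0.0732] [-2.5315 -1.1359  6.6453] [-0.4423  1.0008 -0.0109]
```

```bash
python3 -m creep '[[0,0.0005,0,0.0005,0],[0,-0.0005,0,0.001,0],[0,0,0,0.001,0],[0,0,0,0.001,0]]'; python3 -m creep '[[0,0.0005,0,0.0005,0],[0,-0.0005,0,0.001,0],[0,0,0,0.001,0],[0,0,0,0.001,0]]'
```

```text
t: 22.05
eef_pos: [0.4578, -0.1448, 0.073]
ee_rot: [3.141, -0.0, -0.042]
force: [-6.5, 0.1, 17.5]
width: 0.0096
gripper_force: 45.0
t: 22.38
eef_pos: [0.4579, -0.1449, 0.0729]
ee_rot: [3.141, -0.001, -0.042]
force: [-9.9, 3.6, 27.3]
width: 0.0101
gripper_force: 45.0
```

The key is home: TCP z is 0.073 as predicted, with a hard stop at 27 N. I ease the push slightly and turn, with a slight orbit about the plug's axis.

```bash
python3 -m creep '[[0,0,0,-0.001,0],[0,0,0.0002,-0.001,0.1],[0,0,0.0003,-0.001,0.2],[0,0,0.0004,-0.001,0.3],[0,-0.0001,0.0005,-0.001,0.4],[0,-0.0002,0.0006,-0.001,0.5],[0,-0.0002,0.0007,-0.001,0.6],[0,-0.0003,0.0008,-0.001,0.7],[0,-0.0004,0.0009,-0.001,0.8],[0,-0.0004,0.0009,-0.001,0.8]]' 45; python3 -c "
from h import *; s=arm.get_state(); print(s['eef_pos'],s['force'],s['moment'],s['q'])"
```

```text
t: 23.22
eef_pos: [0.4581, -0.1454, 0.073]
ee_rot: [-3.14, -0.001, -0.848]
force: [-3.8, 2.7, 14.6]
width: 0.0097
gripper_force: 45.0
[ 0.4581 -0.1454  0.073 ] [-3.8399  2.7415 14.5549] [0.962  1.5366 0.023 ] [ 0.1035  0.2034 -0.6105  0.0007 -0.7552  0.6184]
```

```bash
python3 -m creep '[[0,0,0.0002,0,0.1],[0,0,0.0003,0,0.2],[0,0,0.0004,0,0.3],[0,0,0.0006,0,0.4],[0,-0.0001,0.0008,0,0.5],[0,-0.0002,0.0009,0,0.6],[0,-0.0002,0.001,0,0.7],[0,-0.0002,0.001,0,0.77],[0,-0.0002,0.001,0,0.85],[0,-0.0002,0.001,0,0.92],[0,-0.0002,0.001,0,0.92],[0,-0.0002,0.001,0,0.92]]'; python3 look.py m|head -1; python3 -c "
from h import *; s=arm.get_state(); print(s['eef_pos'],s['force'],s['moment'],s['q'])"; python3 sc.py m; python3 - <<'E'
import cv2,numpy as np
a=cv2.imread('pics/wm.png')[:,:400]; b=cv2.imread('pics/sm.png')[180:270,310:430]; b=cv2.resize(b,(400,300),interpolation=2)
k=cv2.imread('pics/wk.png')[100:250,190:390]; k=cv2.resize(k,(400,300),interpolation=2)
cv2.imwrite('pics/m.png',np.hstack([cv2.resize(a,(400,400)),np.vstack([b,np.zeros((100,400,3),np.uint8)])]))
E
```

```text
t: 24.22
eef_pos: [0.4572, -0.1459, 0.073]
ee_rot: [-3.14, 0.0, -1.762]
force: [-4.6, 1.3, 15.3]
width: 0.0096
gripper_force: 45.0
24.2667 [ 0.4572 -0.1459  0.0731] [-3.1398  0.     -1.7621] [ 0.1026  0.2024 -0.6119  0.0007 -0.7549 -0.2944]
[ 0.4572 -0.1459  0.0731] [-3.9239  2.2463 16.028 ] [0.9277 1.5245 0.0653] [ 0.1026  0.2024 -0.6119  0.0007 -0.7549 -0.2944]
```

View pics/m.png

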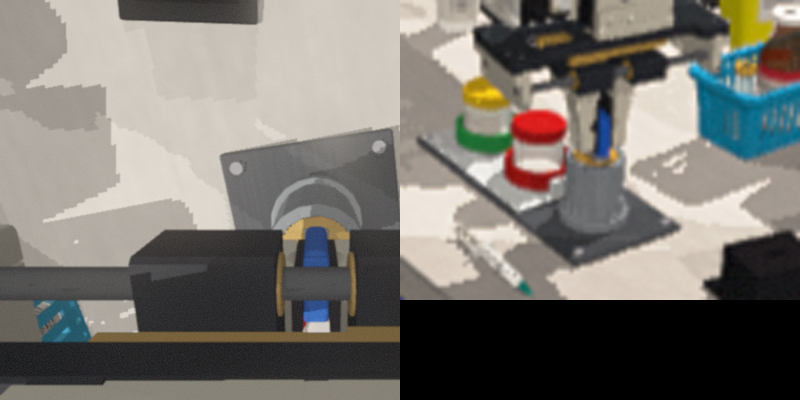

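The left view shows the key's bow turned in the post at (317,235). The scene view shows both pots in their matching nests. A vertical moment of 0.065 N m does not prove the stop, so I turn a little more and watch it rise.

```bash
M='from h import *; s=arm.get_state(); print(s["ee_rot"],s["force"],s["moment"])'
python3 -m creep '[[0,0,0,0,0.03],[0,0,0,0,0.06],[0,0,0,0,0.06]]' >/dev/null; python3 -c "$M"; python3 -m creep '[[0,0,0,0,0.03],[0,0,0,0,0.06],[0,0,0,0,0.06]]' >/dev/null; python3 -c "$M"
```

```text
[-3.14    0.0001 -1.8233] [-5.2811  2.4898 14.0491] [1.1074 1.5613 0.353 ]
[-3.14    0.0001 -1.8829] [-4.3512  3.2915 15.1433] [1.3056 1.5775 0.552 ]
```

The moment jumped from 0.065 to 0.55 N m, so the plug is against its stop. I hold for a second, check that all stays put, and hand in.

```bash
python3 -m creep '[[0,0,0,0,0],[0,0,0,0,0],[0,0,0,0,0],[0,0,0,0,0],[0,0,0,0,0],[0,0,0,0,0],[0,0,0,0,0],[0,0,0,0,0]]'; python3 - <<'E'
from h import *
s=arm.get_state(); print(s['moment'],s['eef_pos'])
im=arm.grab_frame('scene'); im0=cv2.imread('pics/sk.png')[:,:,::-1].copy()
p,T=cam('scene')
for nm,I in(('before',im0),('now',im)):
  # bolt region: from the lock foot towards the tray, dock y -0.05..-0.03
  w=np.array([.459,-.113,.012]); c=np.linalg.inv(T)@np.append(w,1); u=p['fx']*c[0]/c[2]+p['cx'];v=p['fy']*c[1]/c[2]+p['cy']; u,v=int(u),int(v); print(nm,u,v,I[v-3:v+4,u-4:u+5].mean(2).round())
E
```

```text
t: 25.48
eef_pos: [0.4572, -0.1458, 0.073]
ee_rot: [-3.14, 0.0, -1.881]
force: [-3.8, 3.5, 14.6]
width: 0.0097
gripper_force: 45.0
[1.2112 1.6072 0.5667] [ 0.4572 -0.1458  0.073 ]
before 360 238 [[146. 138. 115. 101.  95.  99. 101. 105. 107.]
 [136. 130. 106.  97.  95.  99. 101. 105. 106.]
 [136. 134. 119.  92.  95.  98. 102. 104. 105.]
 [136. 136. 126.  94.  95.  96. 103. 105. 105.]
 [121. 116.  97.  86.  99.  98. 105. 106. 105.]
 [ 63.  67.  96.  93. 104.  97. 104. 105. 106.]
 [ 54.  64.  96.  95. 109.  99. 104. 105. 105.]]
now 360 238 [[149. 144. 136. 115.  98.  99. 104. 108. 108.]
 [139. 138. 135. 114.  96. 100. 104. 106. 108.]
 [139. 139. 138. 111.  98.  98. 106. 108. 106.]
 [140. 139. 132. 100.  97.  99. 104. 108. 107.]
 [123. 117.  98.  88.  98. 100. 107. 108. 108.]
 [ 66.  74.  97.  94. 105.  99. 106. 107. 107.]
 [ 70.  87. 100.  97. 109. 100. 106. 108. 106.]]
```

The moment holds steady at 0.57 N m and the key stays gripped, so I'm handing in.

```bash
python3 -c "
from station import arm; print(arm.job_done())"
```

```text
the job is handed in; nothing more can be done
None
```

I handed the job in at about 26 s: the yellow pot is in the green nest and the red pot in the red nest, and the key is fully home, turned to its stop and still gripped; I did not confirm the bolt's retraction in the pictures.

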